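Lap the soot off a mould half in one pressed stroke

ROBOT

A 7-joint arm with a two-finger parallel gripper is mounted at the origin on the work surface; the furniture and walls round the work are solid. World frame = base frame: x ahead of the robot, y to its left, z up, the work surface at z = 0. Lengths are in m, angles in rad, forces in N, time in s.
With the tool pointing down it reaches from about 0.35 to 0.9 m from the base axis. Payload 8.1 kg.
Tool frame: the origin (TCP) lies between the finger pads; the fingertips stand 8 mm ahead of it and the grasp point (between the pads) lies 11 mm behind it; z points along the fingers, y is the line along which they close (so a half turn about z gives the same grasp; the last joint's range is limited). The gripper opens to 85 mm and grips with 20 to 120 N. Pads are 22 mm wide; open, the fingers measure 114 mm over their backs; the gripper's body (76 mm by 85 mm) begins 54 mm behind the grasp point. The pads swing forward as they close: fully open they stand 13 mm farther back than shut.
Start: joints at [-1.383, 0.434, 0.025, 1.573, -0.012, 1.134, -0.075], TCP at [0.179, 0.599, 0.239] pointing down, gripper open.
Joint ranges: [-2.62, 2.62], [-0.44, 2.09], [-1.27, 1.32], [0.08, 2.57], [-1.32, 4.46], [0.12, 2], [-2.74, 2.74]. Speed limits (rad/s): [2.22, 2.22, 3.01, 3.01, 3.14, 3.14, 3.14].

INTERFACE

Orientations are given as a unit quaternion [w, x, y, z].
In Python, from cell import manip, fingers, inverse_kinematics, vision, workorder, telemetry gives the robot as it stands. The module is installed in compiled form; this text tells all that it offers. Calls block until the motion is done:
- manip.move_pose(position, orientation): joint-space move of the TCP to a pose.
- manip.move_linear(position, frame=None, velocity=0.15): straight line of the TCP; frame=None keeps the orientation; velocity is the mean speed in m/s.
- manip.goto_joints(angles): joint-space move.
- fingers.grip(opening): opening from 0.0 (shut) to 1.0 (fully open); the grip force is fixed at half the most; returns when the fingers have stopped.
- manip.sleep(seconds).
- inverse_kinematics(position, orientation): joint angles nearest the present ones, or None.
- vision.capture(name): name is "scene" or "side" or "wrist"; returns the picture (480x640x3 uint8, red, green, blue); there is no depth.
- vision.camera_model(name): a dict with "K" (3x3 intrinsics, pixels), "R" (3x3) and "t" (3): a world point X has camera coordinates R X + t. Camera axes: x right, y down, z forward; pixel columns grow to the right and rows downward; lengths in m; the calibration is good to about 2 mm. The wrist camera is an equidistant fisheye: a pixel r from the principal point sees the ray r / f radians off the axis. A picture is of the moment at which its call begins: read the wrist's pose just before it. camera_model takes no time and is no camera call; for the wrist camera it gives the pose at the moment of the call.
A pose or a line that the arm cannot do raises manip.Unreachable and nothing moves.
- workorder.finish_job(): hands the job in; it is judged then, once.
Readings, each from a call of its own:
- telemetry.get_t(): time.
- telemetry.get_joint_positions(): joint angles.
- telemetry.get_qvel(): joint speeds.
- telemetry.get_joint_efforts(): joint torques, N m.
- telemetry.get_eef_pos(): TCP position.
- telemetry.get_ee_rot(): TCP orientation.
- telemetry.get_force(): force on the tool from outside, world axes, zero at the start.
- telemetry.get_wrist_torque(): the same for the moment, N m.
- telemetry.get_width(): opening from 0.0 (shut) to 1.0 (fully open).
- telemetry.get_gripper_force(): force on a finger pad.
Only numpy, scipy, OpenCV 4.12 (cv2) and the standard library are available. Lean on these libraries where they do the work, as an engineer would, in place of code of your own. Each camera call takes 0.05 s, during which the arm holds its last target. There are 200 camera calls.

TASK

Take the lapping block with the red handle and clean the black sooty mould half on the sprung table: set the block across the face, level with the end nearest the robot, press until the table sinks about halfway, and push it away from the robot along the whole face under that steady pressure until it is level with the far end. Never push the table down onto its stop. Then stand the red block back upright in the middle of its own cork rest, and leave the blue block alone.

Things in the scene. Friction and masses are not known exactly. Their poses are not given: they have to be found in the camera images.
- block_red: Hand lapping block with a red handle, 36 x 80 mm, 50 mm high, 0.2 kg, loose, standing on its cork rest. Base 12 mm thick (36 mm along its x, 80 mm along y), underside flat brown abrasive; on it an upright grip bar 22 mm thick along x, 66 mm long along y, 12 to 50 mm above the underside: hold it across its 22 mm. Origin: centre of the underside; z up.
- block_blue: Hand lapping block with a blue handle, 36 x 80 mm, 50 mm high, 0.2 kg, loose, standing on the other cork rest. Base 12 mm thick (36 mm along its x, 80 mm along y), underside flat dark grey abrasive; on it an upright grip bar 22 mm thick along x, 66 mm long along y, 12 to 50 mm above the underside: hold it across its 22 mm. Origin: centre of the underside; z up.
- mould: Black sooty plaster slab, 120 mm along its x, 101 along y, 26 thick, clipped on a small sprung table with a green base. Origin: centre of its underside; its flat top face is 26 mm higher, 70 mm above the bench with the table up. x points away from the robot (within 20 degrees), along the stroke. The block's long side lies along y; level with an end, its centre is 42 mm from the slab's centre.
- press_table (a joint): How far the sprung table has sunk, with the mould, straight down (m): 0 up, 0.016 on its stop. It stays up under less than 3 N, then sinks 1 mm for every further 0.7 N (8 mm at 8.6 N), and springs back up.
- rest_red: Cork rest under the red block: a brown cork pad 66 x 74 mm, 24 mm high, fixed to the bench. Origin: centre of its underside, on the bench; its flat top is 24 mm higher.
Mind the look-alikes: they are no part of the job. Leave any purple look-alike of the block_red alone.

How it is judged:
On the way, in this order (a step that is already met when the one before it is completed fails the run):
1. red block pressed at 4 to 14 N, square across the face within 15 degrees, within 18 mm of its middle line, 30 to 56 mm before the face's centre (near end) (x of block_red in the frame of mould between -0.056 and -0.03 m and y of block_red in the frame of mould between -0.018 and 0.018 m and angle between the y axis of block_red and the y axis of mould, either way round below 0.26 rad and contact force between block_red and mould between 4 and 14 N), for 0.1 s.
2. still pressed so, it passes the near half (x of block_red in the frame of mould between -0.027 and -0.01 m and y of block_red in the frame of mould between -0.018 and 0.018 m and angle between the y axis of block_red and the y axis of mould, either way round below 0.26 rad and contact force between block_red and mould between 4 and 14 N), for 0.04 s.
3. still pressed so, it passes the middle (x of block_red in the frame of mould between -0.008 and 0.008 m and y of block_red in the frame of mould between -0.018 and 0.018 m and angle between the y axis of block_red and the y axis of mould, either way round below 0.26 rad and contact force between block_red and mould between 4 and 14 N), for 0.04 s.
4. still pressed so, it passes the far half (x of block_red in the frame of mould between 0.01 and 0.027 m and y of block_red in the frame of mould between -0.018 and 0.018 m and angle between the y axis of block_red and the y axis of mould, either way round below 0.26 rad and contact force between block_red and mould between 4 and 14 N), for 0.04 s.
5. still pressed so, it reaches the far end (30 to 56 mm past the centre) (x of block_red in the frame of mould between 0.03 and 0.056 m and y of block_red in the frame of mould between -0.018 and 0.018 m and angle between the y axis of block_red and the y axis of mould, either way round below 0.26 rad and contact force between block_red and mould between 4 and 14 N), for 0.1 s.
At the end, for the whole second after the job is handed in: After the stroke the red block stands upright (within 8 degrees), at rest and released, on its own cork rest, its centre within 18 mm of the rest's centre; the table has sprung back up; the blue block is within 15 mm of where it was (horizontal distance between block_red and rest_red below 0.018 m and height (world z) of block_red between 0.02 and 0.029 m and angle between block_red's own z axis and vertical below 0.15 rad and contact force between block_red and rest_red above 0.5 N and linear speed of block_red below 0.02 m/s and distance of block_blue from where it was at the start of the episode below 0.015 m and value of joint press_table below 0.003 m); the robot touches nothing.
It fails at once if the table is pushed down onto its stop (sunk more than 15.2 mm) (value of joint press_table above 0.0152 m).
It fails at once if the blue block is moved by more than 15 mm (distance of block_blue from where it was at the start of the episode above 0.015 m).
It also fails if it takes over 58 s, if anything falls off the work surface, if the arm or the gripper's body presses on something with over 40 N, if the wrist force passes 120 N, or if a joint passes its speed limit or range.

## Working session

There is one attempt and no reset: what is moved stays moved. The work goes in short steps, each a Python script; the robot and the scene stay as the last script left them, time stands still between calls to the robot, and variables do not carry over. Pictures are saved under pics/ and viewed, at most 10 in all, crops included, and the job is handed in when it is done.

```bash
mkdir -p pics
python3 - <<'E'
from cell import *
import cv2
print(telemetry.get_t(),telemetry.get_eef_pos(),telemetry.get_ee_rot(),telemetry.get_force())
for n in("scene","side","wrist"):
    cv2.imwrite(f"pics/{n}0.png",vision.capture(n)[:,:,::-1]); m=vision.camera_model(n); print(n,m)
E
```

```text
0.0 [0.17913073 0.59824928 0.23852049] [-4.64633906e-05  1.44959860e-01  9.89437206e-01 -8.07269945e-04] [-0.1735919  -0.98112056  0.79728467]
scene {'K': array([[501.03979407,   0.        , 313.14323992],
       [  0.        , 501.03979407, 245.17566127],
       [  0.        ,   0.        ,   1.        ]]), 'R': array([[ 0.65501025, -0.7553351 , -0.02074756],
       [-0.49361566, -0.40694095, -0.76859785],
       [ 0.5721059 ,  0.51368079, -0.63939572]]), 't': array([-0.27977786,  0.25402849,  0.64570159])}
side {'K': array([[464.28900629,   0.        , 323.12272809],
       [  0.        , 464.28900629, 240.88102088],
       [  0.        ,   0.        ,   1.        ]]), 'R': array([[-9.92176745e-01, -1.24840527e-01, -3.86774178e-04],
       [-7.23648597e-02,  5.77642609e-01, -8.13075853e-01],
       [ 1.01728235e-01, -8.06686965e-01, -5.82157631e-01]]), 't': array([0.40052773, 0.09375999, 0.88909099])}
wrist {'K': array([[371.64829954,   0.        , 323.674776  ],
       [  0.        , 371.64829954, 234.60777127],
       [  0.        ,   0.        ,   1.        ]]), 'R': array([[ 0.28704488,  0.95791426, -0.00234787],
       [ 0.91761894, -0.27426505,  0.28767024],
       [ 0.27491948, -0.08472872, -0.95772664]]), 't': array([-0.62294094, -0.03737765,  0.38085726])}
```

View pics/scene0.png

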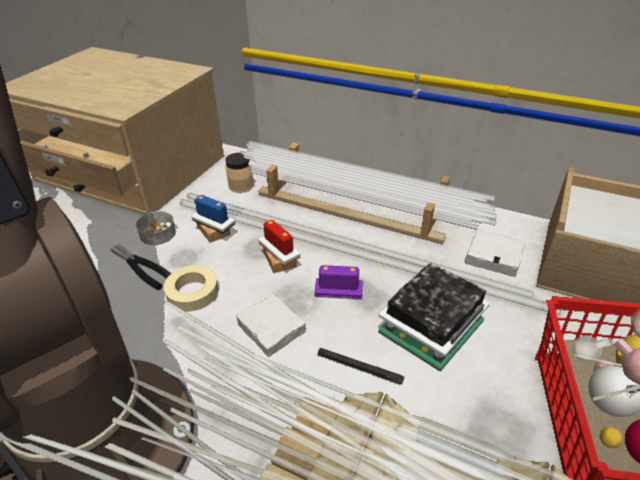

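View pics/side0.png

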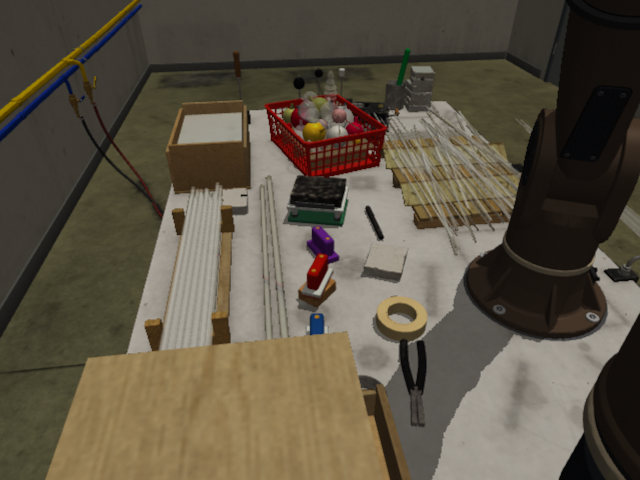

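Candidates for the red block in the scene view: the red-handled block (279,240), the purple look-alike (339,282), the blue block (210,212) and the red basket (600,380). I choose (279,240). The black mould on the green base is at (435,303). Next I'll get rough positions by casting rays, then look closer with the wrist camera.

```bash
cat > h.py <<'E'
from cell import *
import cv2, numpy as np
from scipy.spatial.transform import Rotation as Ro
def ray(name,uv,m=None):
    m=m or vision.camera_model(name); K,R,t=m["K"],m["R"],m["t"]
    p=np.array([(uv[0]-K[0,2])/K[0,0],(uv[1]-K[1,2])/K[1,1]])
    if name=="wrist":
        th=np.hypot(*p); d=np.r_[p/max(th,1e-9)*np.sin(th),np.cos(th)]
    else: d=np.r_[p,1]
    return -R.T@t, R.T@d
def onplane(name,uv,z,m=None):
    o,d=ray(name,uv,m); return (o+d*(z-o[2])/d[2])[:2]
def cross(a,b):
    (o,d),(p,e)=a,b; d=d/np.linalg.norm(d); e=e/np.linalg.norm(e)
    s=np.linalg.lstsq(np.c_[d,-e],p-o,rcond=None)[0]; x,y=o+s[0]*d,p+s[1]*e
    return (x+y)/2,np.linalg.norm(x-y)
def biggest(mask,roi=None):
    m=mask.astype(np.uint8)
    if roi: k=np.zeros_like(m); k[roi[1]:roi[3],roi[0]:roi[2]]=1; m*=k
    m=cv2.morphologyEx(m,cv2.MORPH_OPEN,np.ones((3,3)))
    c=cv2.findContours(m,cv2.RETR_EXTERNAL,cv2.CHAIN_APPROX_NONE)[0]
    return max(c,key=cv2.contourArea)
def cen(c): M=cv2.moments(c); return M["m10"]/M["m00"],M["m01"]/M["m00"]
def redm(im):
    h=cv2.cvtColor(im,cv2.COLOR_RGB2HSV); return ((h[...,0]<8)|(h[...,0]>174))&(h[...,1]>170)&(h[...,2]>60)
def down(yaw): # tool z down, tool y along world angle yaw
    y=np.array([np.cos(yaw),np.sin(yaw),0]); z=np.array([0,0,-1.]); q=Ro.from_matrix(np.c_[np.cross(y,z),y,z]).as_quat()
    return np.r_[q[3],q[:3]]
E
python3 - <<'E'
from h import *
R={n:cv2.imread(f"pics/{n}0.png")[:,:,::-1].copy() for n in("scene","side")}
a=biggest(redm(R["scene"]),(250,210,310,270)); b=biggest(redm(R["side"]),(295,240,340,300))
print("red",cen(a),cen(b),cross(ray("scene",cen(a)),ray("side",cen(b))))
for uv in((433,265),(487,295),(443,336),(386,307)): print("mould",onplane("scene",uv,.07))
for uv in((293,178),(347,180),(345,208),(288,204)): print("mould side",onplane("side",uv,.07))
print(onplane("scene",(339,278),.04), onplane("scene",(210,208),.06))
E
```

```text
red (278.01267557382664, 237.12435765673175) (317.72327044025155, 265.6127583108715) (array([0.40430802, 0.05622593, 0.06161182]), np.float64(0.0055330885034109946))
mould [ 0.49875159 -0.18965249]
mould [ 0.49162187 -0.28420798]
mould [ 0.38212705 -0.27388987]
mould [ 0.37709578 -0.1843106 ]
mould side [ 0.50900007 -0.26029383]
mould side [ 0.38005397 -0.26628961]
mould side [ 0.37376507 -0.1394193 ]
mould side [ 0.49853763 -0.14055716]
[ 0.40610419 -0.07494792] [0.38378702 0.2164243 ]
```

Run:
```python
from h import *
for n,p in(("wr",(.42,.05,.25)),("wm",(.44,-.22,.27))):
    manip.move_pose(p,down(0 if n=="wm" else np.pi/2)) if 0 else manip.move_pose(p,down(np.pi/2))
    m=vision.camera_model("wrist"); im=vision.capture("wrist")
    np.savez(f"{n}.npz",**m); cv2.imwrite(f"pics/{n}.png",im[:,:,::-1])
    print(telemetry.get_t(),telemetry.get_eef_pos(),telemetry.get_joint_positions().round(2),-m["R"].T@m["t"])
a,b=cv2.imread("pics/wr.png"),cv2.imread("pics/wm.png")
```

```text
2.35 [0.42017388 0.0508024  0.24998337] [-0.71  0.08  0.5   2.05 -0.04  1.03  1.39] [0.34632355 0.04981003 0.38535502]
3.4583 [ 0.44052171 -0.21814359  0.26965039] [-0.31  0.22  0.81  1.89 -0.18  1.11  2.14] [ 0.36665993 -0.21958415  0.40504017]
```

View pics/wr.png

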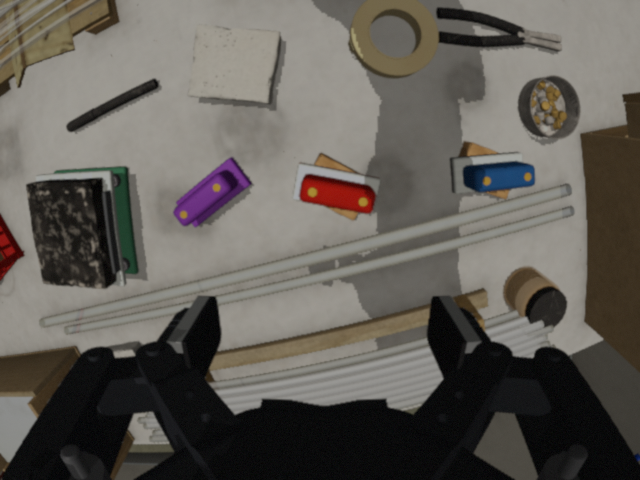

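View pics/wm.png

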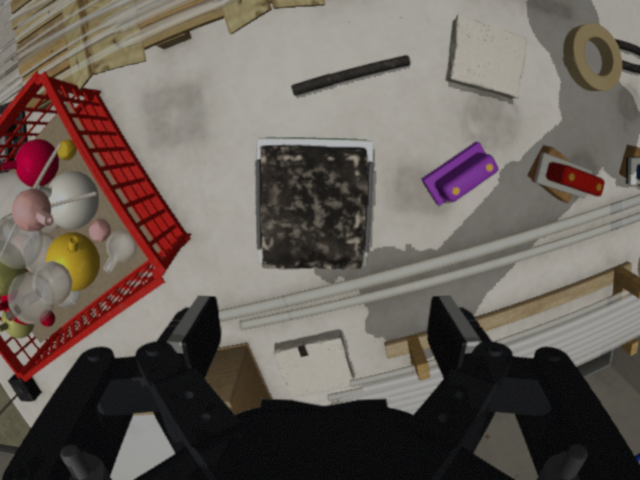

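Run:
```python
from h import *
w=cv2.imread("pics/wr.png")[140:230,280:390]; s=cv2.imread("pics/scene0.png")[210:285,240:320]
a=cv2.resize(w,None,fx=4,fy=4,interpolation=2); b=cv2.resize(s,None,fx=4.4,fy=4.4,interpolation=2)
h=max(a.shape[0],b.shape[0]); f=lambda x:cv2.copyMakeBorder(x,0,h-x.shape[0],0,0,0)
o=np.hstack([f(a),f(b)]); print(a.shape,o.shape); cv2.imwrite("pics/crop.png",o)
m=dict(np.load("wm.npz")); im=cv2.imread("pics/wm.png")
# mould: dark region, closed
k=(im.max(2)<150).astype(np.uint8); k=cv2.morphologyEx(k,cv2.MORPH_OPEN,np.ones((5,5)));k=cv2.morphologyEx(k,cv2.MORPH_CLOSE,np.ones((9,9)))
c=biggest(k,(250,137,382,280)); P=np.array([onplane("wrist",p[0],.07,m) for p in c]).astype(np.float32)
r=cv2.minAreaRect(P*1000); print("mould",r, cv2.boundingRect(c)); print(cv2.boxPoints(r))
m=dict(np.load("wr.npz")); im=cv2.imread("pics/wr.png")[:,:,::-1].copy()
c=biggest(redm(im),(285,150,390,230)); P=np.array([onplane("wrist",p[0],.074,m) for p in c]).astype(np.float32)
print("red",cv2.minAreaRect(P*1000))
```

```text
(360, 440, 3) (360, 792, 3)
mould ((447.34649658203125, -223.42294311523438), (122.01018524169922, 130.18081665039062), 89.75628662109375) (254, 144, 128, 136)
[[ 381.9972  -284.1506 ]
 [ 512.1769  -284.70435]
 [ 512.6958  -162.69528]
 [ 382.5161  -162.14154]]
red ((403.61724853515625, 61.54065704345703), (62.96335983276367, 23.740936279296875), 79.58979797363281)
```

View pics/crop.png

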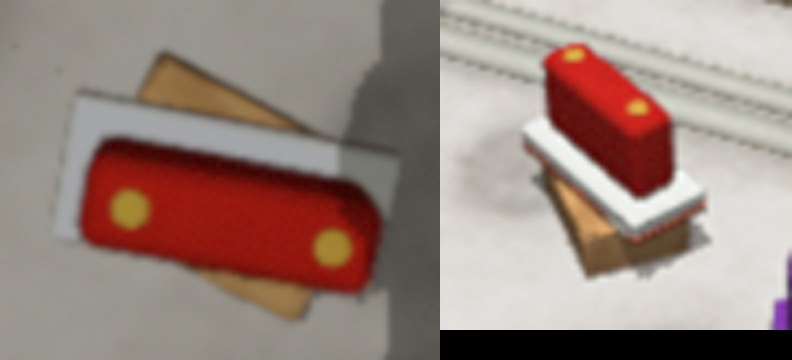

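The crop shows the red handle on its white base, sitting on a cork pad that is turned relative to it. The gold dots are at about (312,192) and (363,202). Two opposite cork corners show at about (321,153) and (354,219.5), so their midpoint gives the rest centre.

Run:
```python
from h import *
m=dict(np.load("wr.npz")); W=lambda u,z:onplane("wrist",u,z,m)
a,b=W((312.2,192.2),.0745),W((363.1,201.8),.0745); print("dots",a,b,(a+b)/2,np.linalg.norm(a-b),np.degrees(np.arctan2(*(b-a)[::-1])))
B=[W(u,z) for u,z in(((299.2,163.2),.036),((379.5,179),.036),((293.5,199),.024))]; print("base",B,np.linalg.norm(B[1]-B[0]),np.linalg.norm(B[2]-B[0]), "ctr",(B[1]+B[2])/2)
for z in(0,.024):
    a,b=W((320.75,153),z),W((353.8,219.5),.024); print("rest",z,a,b,(a+b)/2,np.linalg.norm(a-b))
print("scene corner",onplane("scene",(274.1,264.1),.024),onplane("scene",(273.4,272.7),0))
m=dict(np.load("wm.npz"))
im=cv2.imread("pics/wm.png"); cv2.imwrite("pics/m.png",cv2.resize(im[130:285,245:390],None,fx=4,fy=3.8,interpolation=2))
```

```text
dots [0.40207107 0.03986925] [0.4102573  0.08335618] [0.40616418 0.06161271] 0.04425073554965213 79.33907556967887
base [array([0.38109762, 0.02653947]), array([0.39578884, 0.10275754]), array([0.41792935, 0.01964374])] 0.07762104272412813 0.037471685776162895 ctr [0.4068591  0.06120064]
rest 0 [0.37410988 0.04649926] [0.4388754  0.07988627] [0.40649264 0.06319277] 0.07286470813318133
rest 0.024 [0.37237934 0.04670546] [0.4388754  0.07988627] [0.40562737 0.06329586] 0.07431482363948856
scene corner [0.37497179 0.04357757] [0.37595442 0.04863648]
```

View pics/m.png

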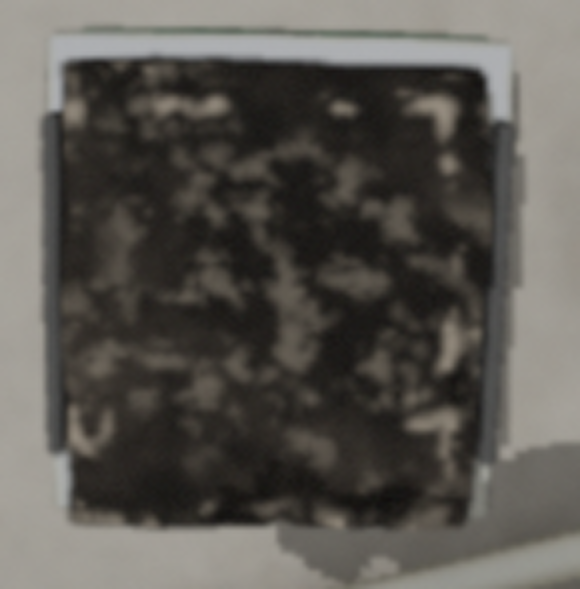

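Run:
```python
from h import *
m=dict(np.load("wm.npz"))
C=np.array([onplane("wrist",u,.07,m) for u in((261.75,145.8),(366.25,147.9),(362.5,268.2),(262.5,268.2))])
print(C,C.mean(0),[np.linalg.norm(C[i]-C[i-1]) for i in range(4)])
v=C[3]+C[2]-C[0]-C[1]; w=C[1]+C[2]-C[0]-C[3]; print(np.degrees(np.arctan2(v[1],v[0])),np.degrees(np.arctan2(w[1],w[0]))-90)
by=np.radians(-10.7); q=[(y,inverse_kinematics((.406,.0617,.12),down(y)),inverse_kinematics((.44,-.22,.12),down(y))) for y in(by,by+np.pi)]
for y,a,b in q: print(y,a,b)
```

```text
[[ 0.38339988 -0.27543815]
 [ 0.38556544 -0.18131127]
 [ 0.50103421 -0.18160529]
 [ 0.50136738 -0.27929684]] [ 0.44284173 -0.22941289] [np.float64(0.11803058932045378), np.float64(0.09415179251098989), np.float64(0.11546914542027431), np.float64(0.09769212080208996)]
-1.0191558462751427 -0.5473142905037491
-0.18675022996339324 [-1.01482884  0.34890754  0.94061473  2.26304655 -0.43471008  0.71529338
  0.04632708] [-0.37627104  0.54844804  1.04252196  2.08580201 -0.63338479  0.86452077
  0.85266185]
2.9548424236264 [-0.30188166  0.25316099  0.02472431  2.21466728 -0.00992303  0.6738625
  2.68465143] [ 1.11802841  0.60017942 -1.06358765  1.9733797   0.64825248  0.95729745
  2.68348829]
```

Run:
```python
from h import *
q=down(np.radians(-10.7)); 
fingers.grip(.6)
manip.move_pose((.4062,.0616,.14),q); manip.move_linear((.4062,.0616,.049),velocity=.08)
print(telemetry.get_eef_pos(),telemetry.get_force())
fingers.grip(0.0); print(telemetry.get_width(),telemetry.get_gripper_force(),telemetry.get_eef_pos())
np.save("grasp.npy",telemetry.get_eef_pos())
manip.move_linear((.4062,.0616,.20),velocity=.12)
print(telemetry.get_t(),telemetry.get_eef_pos(),telemetry.get_force(),telemetry.get_width())
manip.move_pose((.40,-.03,.25),down(np.radians(-5)))
m=vision.camera_model("wrist"); im=vision.capture("wrist"); np.savez("wl.npz",**m); cv2.imwrite("pics/wl.png",im[:,:,::-1])
cv2.imwrite("pics/sl.png",vision.capture("scene")[:,:,::-1])
a=cv2.imread("pics/wl.png"); b=cv2.resize(cv2.imread("pics/sl.png")[200:320,220:380],None,fx=2,fy=2)
cv2.imwrite("pics/wl2.png",np.hstack([cv2.resize(a,(480,360)),np.vstack([b,np.zeros((120,320,3),np.uint8)])]))
```

```text
[0.40644042 0.06164523 0.04930109] [0.05019922 0.09805586 0.06045625]
0.24693501024388115 58.54209244251251 [0.40642023 0.0617841  0.04938579]
8.8417 [0.40575413 0.06152602 0.19953348] [-0.26186568  0.77995438 -2.57309118] 0.24514742089674124
```

View pics/wl2.png

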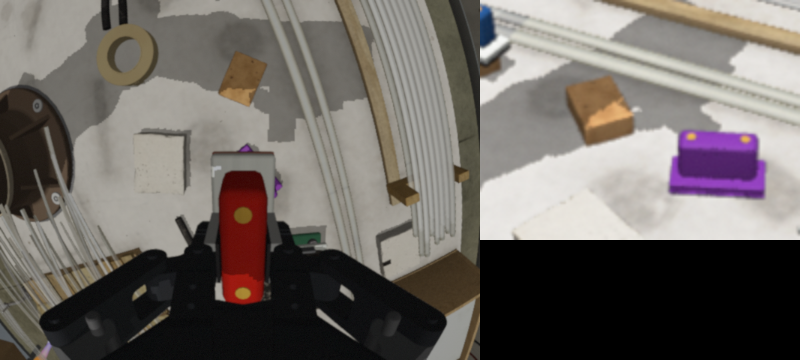

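Run:
```python
from h import *
print("scene",onplane("scene",(278.5,250),.024))
m=dict(np.load("wl.npz")); im=cv2.cvtColor(cv2.imread("pics/wl.png"),cv2.COLOR_BGR2HSV)
k=(im[...,0]>5)&(im[...,0]<22)&(im[...,1]>90)
c=biggest(k,(280,50,365,150)); print(cv2.boundingRect(c))
P=np.array([onplane("wrist",p[0],.024,m) for p in c]).astype(np.float32)*1000; print("rest",cv2.minAreaRect(P))
s=cv2.cvtColor(cv2.imread("pics/sl.png"),cv2.COLOR_BGR2HSV); k=(s[...,0]>5)&(s[...,0]<22)&(s[...,1]>90)
c=biggest(k,(250,225,310,285)); print(cv2.boundingRect(c)); k=cen(c);print(k,onplane("scene",k,.015))
```

```text
scene [0.40705445 0.06395421]
(292, 69, 63, 72)
rest ((406.7011413574219, 62.57231521606445), (60.500972747802734, 43.792640686035156), 62.23602294921875)
(263, 239, 33, 33)
(279.3556475730389, 254.6537842190016) [0.40599181 0.06160573]
```

The block is held, and the bare cork rest shows at (279,250) in the scene view, with its centre near (0.4065, 0.063). Now the stroke.

```bash
cat > press.py <<'E'
from h import *
c=np.array([.4428,-.2294]); yaw=np.radians(-.8); u=np.array([np.cos(yaw),np.sin(yaw)])
def F(n=4):
    f=[]
    for _ in range(n): f.append(telemetry.get_force()); manip.sleep(.02)
    return np.mean(f,0)
E
python3 - <<'E'
from press import *
p=c-.042*u
manip.move_pose((*p,.16),down(yaw)); manip.move_linear((*p,.105),velocity=.1); manip.sleep(.2)
f0=F(); z=.105; print(f0,telemetry.get_eef_pos()); np.save("f0.npy",f0)
while z>.082:
    z-=.002; manip.move_linear((*p,z),velocity=.03); manip.sleep(.05); f=(F()-f0)
    print(round(z,4),telemetry.get_eef_pos().round(4),f.round(2))
    if f[2]>5: break
print(telemetry.get_t())
E
```

```text
[ 0.18896842 -0.23145388 -2.17922062] [ 0.40110644 -0.22884707  0.10540778]
0.103 [ 0.4008 -0.2288  0.103 ] [-0.11  0.27  0.12]
0.101 [ 0.4008 -0.2288  0.101 ] [-0.39  0.15 -0.09]
0.099 [ 0.4008 -0.2288  0.099 ] [-0.21  0.27 -0.34]
0.097 [ 0.4008 -0.2288  0.097 ] [-0.86 -0.    0.16]
0.095 [ 0.401  -0.229   0.0951] [ 0.32 -0.02  3.43]
0.093 [ 0.401  -0.229   0.0931] [ 0.   -0.39  4.52]
0.091 [ 0.401  -0.229   0.0911] [ 1.24 -0.56  6.28]
14.0583
```

Run:
```python
from press import *
f0=np.load("f0.npy"); z=.0875
for s in np.arange(-.042,.0421,.012):
    p=c+s*u; manip.move_linear((*p,z),velocity=.03); f=F(5)-f0
    print(round(s,3),round(z,4),telemetry.get_eef_pos().round(4),f.round(2))
    z+=np.clip((f[2]-8.6)*.0007*.5,-.001,.001)
manip.sleep(.2); print(telemetry.get_t(),F()-f0)
cv2.imwrite("pics/end.png",vision.capture("scene")[220:380,350:520,::-1].repeat(3,0).repeat(3,1))
```

```text
-0.042 0.0875 [ 0.401  -0.229   0.0877] [ 0.75 -0.37  8.45]
-0.03 0.0874 [ 0.4118 -0.2286  0.0873] [-2.96  1.15  8.69]
-0.018 0.0875 [ 0.4238 -0.2287  0.0873] [-2.2   0.68  8.63]
-0.006 0.0875 [ 0.4358 -0.2289  0.0873] [-2.83  0.85  9.03]
0.006 0.0876 [ 0.4479 -0.2291  0.0875] [-2.14  0.66  8.77]
0.018 0.0877 [ 0.4599 -0.2293  0.0876] [-2.54  0.57  8.38]
0.03 0.0876 [ 0.4718 -0.2295  0.0875] [-2.79  0.69  8.85]
0.042 0.0877 [ 0.4838 -0.2297  0.0876] [-2.51  0.6   8.45]
19.0417 [-3.0874304   0.87985822  8.29388608]
```

View pics/end.png

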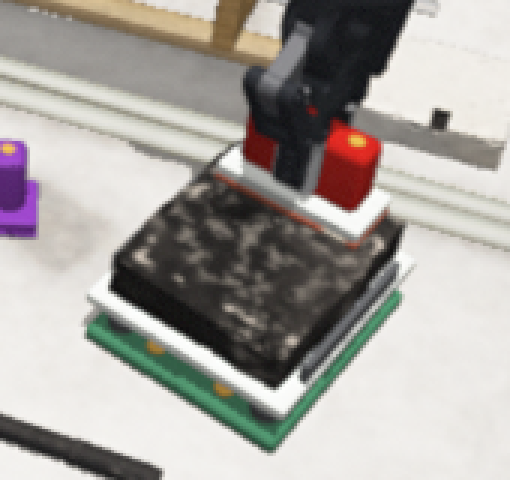

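The picture shows the block level with the far end at (310,200), square and roughly centred, and the force stayed at about 8.6 N. Now the return.

Run:
```python
from press import *
p=telemetry.get_eef_pos(); manip.move_linear((p[0],p[1],.17),velocity=.1)
q=down(np.radians(-10.7)); t=(.4064,.0625)
manip.move_pose((*t,.16),q); manip.move_linear((*t,.058),velocity=.1); manip.sleep(.2); f0=F(); z=.052
while z>.0465:
    manip.move_linear((*t,z),velocity=.03); manip.sleep(.05); f=F()-f0; print(round(z,4),telemetry.get_eef_pos().round(4),f.round(2))
    if f[2]>1.5: break
    z-=.001
fingers.grip(.6); manip.sleep(.2); manip.move_linear((*t,.16),velocity=.1)
manip.move_pose((.42,.05,.25),down(np.pi/2)); fingers.grip(1.0)
m=vision.camera_model("wrist"); im=vision.capture("wrist"); cv2.imwrite("pics/fin.png",im[120:260,200:560,::-1].repeat(2,0).repeat(2,1))
c1=biggest(redm(im),(285,150,390,230)); P=np.array([onplane("wrist",x[0],.074,m) for x in c1]).astype(np.float32)
print("red",cv2.minAreaRect(P*1000),telemetry.get_t())
```

```text
0.052 [0.4064 0.0624 0.052 ] [-0.5   0.28  0.18]
0.051 [0.4064 0.0625 0.051 ] [ 0.22 -0.13  0.44]
0.05 [0.4064 0.0625 0.05  ] [-0.35  0.16 -0.02]
0.049 [0.4065 0.0625 0.0494] [-2.83  0.21 13.25]
red ((403.6764221191406, 62.36279296875), (63.18781280517578, 23.536434173583984), 79.11181640625) 27.95
```

View pics/fin.png

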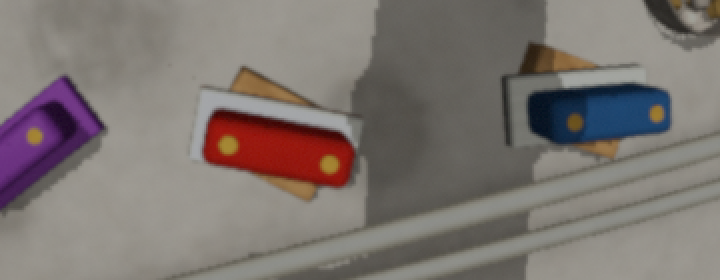

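The red block stands on its cork rest at crop pixel (278,150), within about 1 mm of where it started. The blue block at (600,110) has not been touched.

```bash
python3 -c "
from cell import *
print(workorder.finish_job())"
```

```text
the job is handed in; nothing more can be done
None
```

The job is handed in, though the call returned no verdict: the red block made the full near-to-far stroke at about 8.6 N (table about halfway down) and is back upright, released, on its cork rest, with the blue block untouched.

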